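# Funnel a scoop of square nuts into the storage jar

### The job

Tip the eight big square nuts out of the scoop through the funnel into the glass jar, without knocking the jar over, and work down any that hang up in the funnel. Then set the empty scoop flat on the table, take the funnel out and put it on the table too, so that the jar stands upright with all eight nuts inside, ready for its cap. Leave the cap, the small pot and the battery where they are.

Things in the scene. Friction and masses are not known exactly. Their poses are not given: they have to be found in the camera images.
- jar: clear glass storage jar, loose, 0.55 kg, 100 mm high; round body 92 mm across up to z = 66 mm, then a shoulder to a straight neck 59 mm across outside and 50 mm inside (z = 84 to 100 mm). Origin: centre of its underside, z up. It stands to the left or to the right of the middle.
- jar_mouth (a point): centre of the jar's mouth, level with the rim, 100 mm above the table
- funnel: loose steel funnel, 0.12 kg, 72 mm high, hanging in the jar's neck at the start. z up along its axis; origin: centre of the stem's lower end. Stem: z = 0 to 26 mm, 45 mm across outside, 40 mm inside (2.5 mm play all round in the neck). Cone: from z = 26 mm to the rim, 124 mm across, at z = 72 mm; wall 2.5 mm. A collar at the cone's foot rests on the jar's rim. It can also stand on its stem on the table
- funnel_grip (a point): point to grip on the funnel's handle, a black straight bar out from the rim along the funnel's +x (58 to 110 mm from the axis, 12 mm wide, 12 mm high, top level with the rim): 88 mm from the axis, mid-height. Grip across the width. At the start the handle points away from the robot, within about 0.9 rad
- funnel_rim (a point): centre of the funnel's wide mouth, level with its rim, about 147 mm above the table at the start
- scoop: loose aluminium bench scoop, 0.13 kg, 203 mm long, flat on the table, holding the nuts. Origin: underside of the pan, at the pan's middle; z up; open nose along its -x, handle along +x. Pan: x = -50 to 50 mm; flat floor 2.5 mm thick, 62 mm wide inside; side walls lean out to 87 mm across at 42 mm height, lower (14 mm) at the nose; back wall at x = 50 mm
- scoop_grip (a point): point to grip on the scoop's handle, a black bar (x = 67 to 153 mm, 16 mm wide, 20 mm high, centre line 26 mm above the underside): 95 mm from the scoop's origin along +x. Grip across the width
- scoop_nose (a point): middle of the floor's edge at the scoop's open nose (x = -50 mm). At the start the nose points to the robot, within about 0.5 rad. The nuts slide, mostly all at once, when the nose is tilted 15 to 25 degrees down
- nut0: steel square nut, 19 x 19 mm (27 mm over the corners), 11 mm thick, about 20 g; origin: centre of its underside, z along its bore. Several together often bridge in the funnel's 40 mm throat and stay there; a bridge gives way when pressed, stirred or spread from above (up to 20 N); single nuts fall through
- nut1: another nut like nut0
- nut2: another nut like nut0
- nut3: another nut like nut0
- nut4: another nut like nut0
- nut5: another nut like nut0
- nut6: another nut like nut0
- nut7: another nut like nut0
- jar_cap: the jar's dark screw cap, 68 mm across, 18 mm high, lying loose on the table; origin: centre of its underside. To be left alone
- screw_pot: small closed pot with a ribbed red lid, 38 mm across, 39 mm high, standing loose; origin: centre of its underside. To be left alone
- battery_9v: green block battery, 49 x 26 x 17 mm, lying loose on the left; origin: centre of its underside. To be left alone
Things that resemble listed ones, but are neither listed nor needed, are in the scene too. There is more than one size of the jar; the job needs the middle-sized.

How it is judged (in metres and radians):
On the way:
1. all eight nuts have been tipped out of the scoop into the funnel (or through it into the jar) while the funnel is in the jar's neck (horizontal distance between funnel_rim and jar_mouth below 0.02 m and z of funnel in the frame of jar below 0.095 m and horizontal distance between each of nut0, nut1, nut2, nut3, nut4, nut5, nut6, nut7 and jar below 0.065 m and distance between each of nut0, nut1, nut2, nut3, nut4, nut5, nut6, nut7 and scoop above 0.05 m and z of each of nut0, nut1, nut2, nut3, nut4, nut5, nut6, nut7 in the frame of jar below 0.19 m), for 0.2 s.
At the end, for the whole second after the job is handed in: All 8 nuts at rest in the jar (within 45 mm of its axis, under 75 mm above its underside); jar upright on the table within 0.1 rad; funnel out of the jar and at rest on the table, any way up (its rim's centre under 90 mm high); scoop at rest flat on the table (within 0.2 rad) (horizontal distance between each of nut0, nut1, nut2, nut3, nut4, nut5, nut6, nut7 and jar below 0.045 m and z of each of nut0, nut1, nut2, nut3, nut4, nut5, nut6, nut7 in the frame of jar below 0.075 m and linear speed of each of nut0, nut1, nut2, nut3, nut4, nut5, nut6, nut7, funnel, scoop, jar below 0.03 m/s and angle between jar's own z axis and vertical below 0.1 rad and height (world z) of jar below 0.01 m and height (world z) of funnel below 0.08 m and height (world z) of funnel_rim below 0.09 m and horizontal distance between funnel and jar above 0.05 m and height (world z) of scoop below 0.02 m and angle between scoop's own z axis and vertical below 0.2 rad); the robot touches nothing.
It fails at once if the jar is tipped by more than 0.6 rad (angle between jar's own z axis and vertical above 0.6 rad).
It fails at once if the jar's cap is shifted by more than 30 mm (distance of jar_cap from where it was at the start of the episode above 0.03 m).
It fails at once if the small pot is shifted by more than 30 mm (distance of screw_pot from where it was at the start of the episode above 0.03 m).
It fails at once if the battery is shifted by more than 30 mm (distance of battery_9v from where it was at the start of the episode above 0.03 m).
It also fails if it takes over 72 s, if anything falls off the work surface, if the arm or the gripper's body presses on something with over 40 N, if the wrist force passes 120 N, or if a joint passes its speed limit or range.

### The arm

A 6-joint arm with a two-finger parallel gripper is mounted at the origin on a cart in front of the work surface, level with it; the furniture and walls round the work are solid. World frame = base frame: x ahead of the robot, y to its left, z up, the work surface at z = 0. Lengths are in m, angles in degrees, forces in N, time in s.
With the tool pointing down it reaches from about 0.3 to 0.75 m from the base axis. Payload 8.5 kg.
Tool frame: the origin (TCP) lies on the centre line of the jaws, within the pads' length; the fingertips stand 25 mm ahead of it and the grasp point (between the pads) lies 6 mm ahead of it; z points along the fingers, y is the line along which they close (so a half turn about z gives the same grasp; the last joint's range is limited). The gripper opens to 85 mm and grips with 20 to 120 N. Pads are 22 mm wide; open, the fingers measure 114 mm over their backs; the gripper's body (76 mm by 85 mm) begins 54 mm behind the grasp point. The pads swing forward as they close: fully open they stand 13 mm farther back than shut.
Start: joints at [54.242, 21.807, 74.336, -0, 83.858, -12.336], TCP at [0.219, 0.505, 0.256] pointing down, gripper open.
Joint ranges: [-178.18, 178.18], [-50.72, 133.34], [12.68, 142.11], [-81.47, 261.47], [9.98, 163.14], [-165.26, 165.26]. Speed limits (degrees/s): [136.94, 136.94, 180, 180, 180, 180].

### API

Orientations are given as a 3x3 rotation matrix whose columns are the frame's x, y, z axes.
In Python, from rig import telemetry, optics, env gives the robot as it stands.
- The arm moves only by the tool send_rows, never from a script. Its argument "deltas" is a list that holds one entry, the list of rows, each a list of 7 numbers: the shift along the tool's x, y, z in m, then the turn, a rotation vector about the tool's x, y, z in rad, then the opening, from -1 (shut) to 1 (fully open), so that 0 is half open. In form: [[[x, y, z, ax, ay, az, grip], ...]]. A call has 1 to 12 rows; each row shifts and turns the commanded pose from where the row before left it, along the tool's axes as they then stand; what a row does not reach is not made up. A row lasts 1/8 s, in which the tool goes at most 62.5 mm and 10.7 degrees, less where a joint would pass 70% of its speed; a pose out of reach is approached as far as the arm can. A call is refused whole if a number of a shift passes 0.0625 or a number of a turn 0.188, either way. A call with a gripper value outside its range is refused whole. The fingers move at their own pace and stop on an object; "squeeze" is the grip in N (left out, the last holds). Time passes only in rows, so rows that do not move let the fingers close. It gives the time, the measured TCP pose, the force, the opening and the grip force at its end, in the units of the state.
- telemetry.observe(): the state, without advancing time (a new reading comes with each control period).
- optics.get_image(name): name is "scene" or "top" or "wrist"; returns a dict with "image" (384x512x3 uint8, red, green, blue), "range_z" (384x512 float32, m along the optical axis (not along the pixel's ray), 0 where there is no reading), "K" (3x3 intrinsics, pixels), "rvec" (rotation vector, rad) and "tvec" (3), from world to camera coordinates, as OpenCV has them; the wrist camera has in their place "hand_eye" (4x4, takes a point from camera to tool coordinates, whose origin is the TCP and whose axes are the flange's). Camera axes: x right, y down, z forward; pixel columns grow to the right and rows downward; lengths in m; the calibration is good to about 2 mm. A picture is of the moment at which its call begins: read the wrist's pose just before it.
- env.close_job(): hands the job in; it is judged then, once.
The state is a dict: "time_s": time; "q": joint angles; "qvel": joint speeds; "joint_efforts": joint torques, N m; "position": TCP position; "tool_rot": TCP orientation; "ft_force": force on the tool from outside, world axes, zero at the start; "wrist_torque": the same for the moment, N m; "grip_width": finger opening in m; "gripper_force": force on a finger pad.
Only numpy, scipy, OpenCV 4.12 (cv2) and the standard library are available. Lean on these libraries where they do the work, as an engineer would, in place of code of your own. Each camera call takes 0.05 s, during which the arm holds its last target. There are 200 camera calls.

## Working session

There is one attempt and no reset: what is moved stays moved. The work goes in short steps, Python scripts to look and compute and a tool call to move; the robot and the scene stay as the last step left them, time stands still between calls to the robot, and variables do not carry over. Pictures are saved under pics/ and viewed, at most 12 in all, crops included, and the job is handed in when it is done.

Besides the shell and the picture viewer there is one more tool, called after "Request:" as name(argument=value, ...) on one line, values as JSON. send_rows: Moves the arm, as the interface text tells. Its arguments: {"type":"object","properties":{"deltas":{"type":"array"},"squeeze":{"type":"number"}},"required":["deltas"]}

```bash
ls; mkdir -p pics
python3 - <<'E'
from rig import telemetry, optics
import cv2, numpy as np
s=telemetry.observe(); print(s)
for n in("scene","top"):
    d=optics.get_image(n); cv2.imwrite(f"pics/{n}0.png",d["image"][:,:,::-1]); np.savez(f"{n}0.npz",**d)
    print(n,d["K"],d["rvec"],d["tvec"])
E
```

```text
pics
{'time_s': 0.0, 'q': array([ 5.42406055e+01,  2.18420056e+01,  7.43852042e+01,  1.38027651e-03,
        8.38579847e+01, -1.23352149e+01]), 'qvel': array([-0.06938341,  0.00749962, -0.04263135,  0.05556574,  0.06264561,
        0.16736997]), 'joint_efforts': array([ 5.40407927e-04, -4.48462951e+01, -2.31274635e+01, -1.41132750e-04,
        4.77865135e-03,  1.59268336e-05]), 'position': array([0.21848315, 0.50446371, 0.25569958]), 'tool_rot': array([[-9.17585759e-01,  3.97536899e-01, -8.88368767e-04],
       [ 3.97537745e-01,  9.17585047e-01, -1.19260845e-03],
       [ 3.41048032e-04, -1.44748065e-03, -9.99998894e-01]]), 'ft_force': array([ 0.1604975 , -0.86952644, -0.0322001 ]), 'wrist_torque': array([0.05089925, 0.03253527, 0.0235594 ]), 'gripper_force': 0.0, 'grip_width': 0.08560010492224675}
scene [[411.15691793   0.         259.49985984]
 [  0.         411.15691793 184.62803375]
 [  0.           0.           1.        ]] [ 2.20585134 -0.92789215  0.35888577] [-0.28932684  0.37636788  0.95135996]
top [[405.84988465   0.         259.37090283]
 [  0.         405.84988465 192.91884206]
 [  0.           0.           1.        ]] [ 2.16800301 -2.19492392  0.11556049] [0.06531659 0.48671042 1.17377235]
```

View pics/scene0.png

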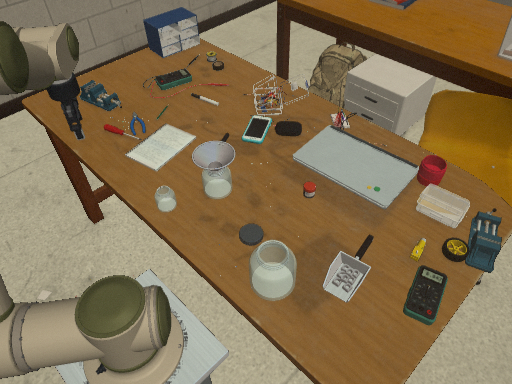

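View pics/top0.png

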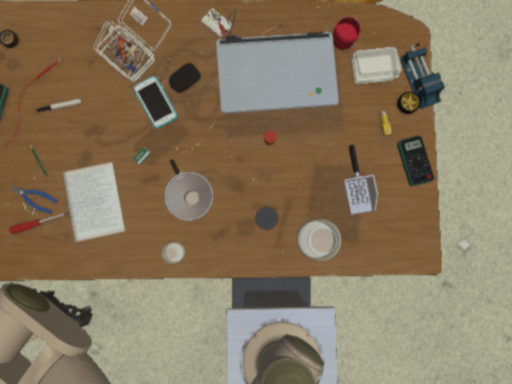

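Candidates for the jar: the small one, scene (165,198) / top (173,253); the large one, scene (272,270) / top (320,240); and the middle one carrying the funnel, scene (217,170) / top (189,196), which is my choice. The scoop with nuts is at scene (347,275) / top (361,192). The cap is at top (266,217), the pot at top (270,137) and the battery at top (142,156). Next I'll measure and check with a close crop.

```bash
cat > h.py <<'E'
import numpy as np, cv2
def pose(d): 
    R=cv2.Rodrigues(d["rvec"])[0]; return R,np.asarray(d["tvec"]).ravel()
def ray(d,uv,z):
    R,t=pose(d); uv=np.atleast_2d(uv).astype(float)
    r=np.c_[uv,np.ones(len(uv))]@np.linalg.inv(d["K"]).T@R; c=-R.T@t
    return c+r*((z-c[2])/r[:,2])[:,None]
def cloud(d):
    R,t=pose(d); h,w=d["range_z"].shape; u,v=np.meshgrid(np.arange(w),np.arange(h))
    p=np.stack([u,v,np.ones_like(u)],-1)@np.linalg.inv(d["K"]).T*d["range_z"][...,None]
    return (p-t)@R
def proj(d,P):
    R,t=pose(d); q=(np.atleast_2d(P)@R.T+t)@d["K"].T; return q[:,:2]/q[:,2:]
E
python3 - <<'E'
from h import *
np.set_printoptions(precision=3,suppress=True)
d=dict(np.load("top0.npz")); s=dict(np.load("scene0.npz"))
im=d["image"]; C=cloud(d); hsv=cv2.cvtColor(im,cv2.COLOR_RGB2HSV)
for n,uv,z in[("cap",(266,217),.018),("pot",(270,137),.039),("bat",(142,156),.017),("bigjar",(320,240),.1),("smalljar",(173,253),.05),("phone",(155,101),0),("laptopcorner",(219,111),0),("laptop2",(337,103),0),("funnel",(189,196),.147),("edge",(250,278),0),("edgeR",(440,250),0)]:
    print(n,ray(d,uv,z)[0],C[uv[1],uv[0]])
# dark handles
for n,(u0,u1,v0,v1),z in[("fh",(160,190,150,185),.147),("sh",(340,366,138,182),.036)]:
    m=np.zeros(im.shape[:2],np.uint8); m[v0:v1,u0:u1]=(hsv[v0:v1,u0:u1,2]<60)
    k,l,st,ce=cv2.connectedComponentsWithStats(m); i=1+np.argmax(st[1:,4]); ys,xs=np.where(l==i)
    r=cv2.minAreaRect(np.c_[xs,ys].astype(np.float32)); b=cv2.boxPoints(r); print(n,st[i],ce[i],ray(d,b,z),"cen",ray(d,r[0],z))
# funnel rim points by height
m=(C[...,2]>.137)&(C[...,2]<.157)&(abs(C[...,1]-ray(d,(189,196),.147)[0][1])<.1)&(C[...,0]>.2)
ys,xs=np.where(m); print("rim",len(xs)); 
if len(xs)>20:
    h=cv2.convexHull(np.c_[xs,ys].astype(np.float32)); print(cv2.minEnclosingCircle(h))
a=cv2.resize(im[140:250,130:250],None,fx=4,fy=4,interpolation=2)[:, :400]; b=cv2.resize(im[135:245,320:400],None,fx=4,fy=4,interpolation=2)
cv2.imwrite("pics/crop1.png",np.hstack([a,b])[:,:,::-1])
E
```

```text
cap [0.417 0.041 0.018] [0.417 0.041 0.017]
pot [0.651 0.026 0.039] [0.651 0.026 0.039]
bat [0.602 0.406 0.017] [0.601 0.405 0.022]
bigjar [ 0.349 -0.103  0.1  ] [ 0.347 -0.118  0.008]
smalljar [0.317 0.306 0.05 ] [0.315 0.315 0.007]
phone [0.775 0.374 0.   ] [0.77  0.37  0.014]
laptopcorner [0.742 0.179 0.   ] [ 0.743  0.179 -0.003]
laptop2 [ 0.764 -0.183  0.   ] [ 0.757 -0.179  0.021]
funnel [0.47  0.246 0.147] [0.482 0.269 0.005]
edge [0.238 0.09  0.   ] [ 0.163  0.097 -0.65 ]
edgeR [ 0.312 -0.477  0.   ] [ 0.313 -0.476  0.002]
fh [171 160   8  14  43] [174.279 166.535] [[0.565 0.297 0.147]
 [0.568 0.291 0.147]
 [0.533 0.274 0.147]
 [0.53  0.28  0.147]] cen [[0.549 0.285 0.147]]
sh [349 145  10  27 126] [353.278 158.524] [[ 0.623 -0.204  0.036]
 [ 0.626 -0.219  0.036]
 [ 0.549 -0.231  0.036]
 [ 0.547 -0.217  0.036]] cen [[ 0.586 -0.218  0.036]]
rim 719
((184.5, 188.0), 32.4230842590332)
```

View pics/crop1.png

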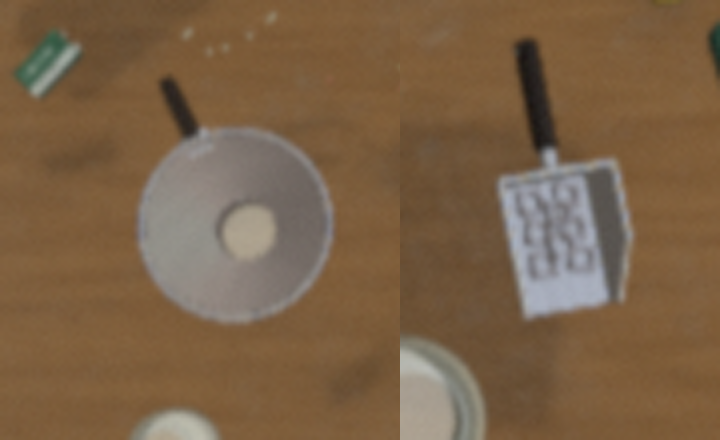

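The crop confirms both choices: the funnel ring is in the middle jar with its handle out to the upper left (tip at top (172,159)). The scoop is the open pan of nuts with a black handle (centre at top (353,158)). I'll turn the wrist first, then move across.

Request:
send_rows(deltas=[[[0, 0, 0, 0, 0, 0.1715, 1], [0, 0, 0, 0, 0, 0.1715, 1], [0, 0, 0, 0, 0, 0.1715, 1], [0, 0, 0, 0, 0, 0.1715, 1], [0, 0, 0, 0, 0, 0.1715, 1], [0, 0, 0, 0, 0, 0.1715, 1], [0, 0, 0, 0, 0, 0.1715, 1], [0, 0, 0, 0, 0, 0.1715, 1], [0, 0, 0, 0, 0, 0.1715, 1], [0, 0, 0, 0, 0, 0.1715, 1], [0, 0, 0, 0, 0, 0.1715, 1], [0, 0, 0, 0, 0, 0.1715, 1]]], squeeze=90)

```text
time_s: 1.6
position: [0.2185, 0.5045, 0.2559]
tool_rot: [[0.784, 0.62, -0.001], [0.62, -0.784, -0.001], [-0.001, 0.0, -1.0]]
ft_force: [-0.7, 0.5, -0.2]
grip_width: 0.0851
gripper_force: 0.0
```

Request:
send_rows(deltas=[[[0, 0, 0, 0, 0, 0.1715, 1], [0, 0, 0, 0, 0, 0.1715, 1], [0, 0, 0, 0, 0, 0.1715, 1], [0, 0, 0, 0, 0, 0, 1]]])

```text
time_s: 2.1
position: [0.2186, 0.5046, 0.256]
tool_rot: [[0.987, 0.161, -0.0], [0.161, -0.987, -0.001], [-0.001, 0.0, -1.0]]
ft_force: [0.3, 0.3, -0.5]
grip_width: 0.0855
gripper_force: 0.0
```

```bash
cat >> h.py <<'E'
from scipy.spatial.transform import Rotation as Ro
def goalR(yaw,tilt=0):  # tool x along heading yaw, z down, then tilt nose-down (about tool y)
    c,s=np.cos(np.radians(yaw)),np.sin(np.radians(yaw))
    return np.array([[c,s,0],[s,-c,0],[0,0,-1.]])@Ro.from_rotvec([0,np.radians(tilt),0]).as_matrix()
def plan(p0,R0,p1,R1):
    "pure shift in tool axes then the turn, and the screw (constant body twist)"
    from scipy.linalg import logm
    A=np.eye(4);A[:3,:3]=R0.T@R1;A[:3,3]=R0.T@(np.asarray(p1)-p0)
    L=np.real(logm(A)); w=Ro.from_matrix(A[:3,:3]).as_rotvec()
    print("shift",A[:3,3].round(4),"turn",w.round(4),"screw shift",L[:3,3].round(4)); return p1,R1
def now():
    from rig import telemetry
    s=telemetry.observe(); np.set_printoptions(precision=3,suppress=True)
    print("t",s["time_s"],"p",s["position"],"f",s["ft_force"],"w",s["grip_width"],"q",s["q"]); return s["position"],s["tool_rot"]
E
python3 - <<'E'
from h import *
p,R=now(); print(R); plan(p,R,[.571,-.22,.2],goalR(9.2))
E
```

```text
t 2.1 p [0.219 0.505 0.256] f [ 0.327  0.293 -0.528] w 0.08554847194836467 q [ 54.241  21.824  74.36    0.002  83.858 134.97 ]
[[ 0.987  0.161 -0.   ]
 [ 0.161 -0.987 -0.001]
 [-0.001  0.    -1.   ]]
shift [0.231 0.772 0.056] turn [0.001 0.001 0.001] screw shift [0.232 0.772 0.056]
```

Request:
send_rows(deltas=[[[0.0154, 0.0515, 0.0037, 0, 0, 0, 1], [0.0154, 0.0515, 0.0037, 0, 0, 0, 1], [0.0154, 0.0515, 0.0037, 0, 0, 0, 1], [0.0154, 0.0515, 0.0037, 0, 0, 0, 1], [0.0154, 0.0515, 0.0037, 0, 0, 0, 1], [0.0154, 0.0515, 0.0037, 0, 0, 0, 1], [0.0154, 0.0515, 0.0037, 0, 0, 0, 1], [0.0154, 0.0515, 0.0037, 0, 0, 0, 1], [0.0154, 0.0515, 0.0037, 0, 0, 0, 1], [0.0154, 0.0515, 0.0037, 0, 0, 0, 1], [0.0154, 0.0515, 0.0037, 0, 0, 0, 1], [0.0154, 0.0515, 0.0037, 0, 0, 0, 1]]])

```text
time_s: 3.6
position: [0.5002, -0.0777, 0.2117]
tool_rot: [[0.987, 0.164, -0.0], [0.164, -0.987, 0.0], [0.0, -0.0, -1.0]]
ft_force: [1.0, 0.5, -0.3]
grip_width: 0.0855
gripper_force: 0.0
```

Request:
send_rows(deltas=[[[0.0154, 0.0515, 0.0037, 0, 0, 0, 1], [0.0154, 0.0515, 0.0037, 0, 0, 0, 1], [0.0154, 0.0515, 0.0037, 0, 0, 0, 1], [0, 0, 0, 0, 0, 0, 1], [0, 0, 0, 0, 0, 0, 1]]])

```text
time_s: 4.22
position: [0.5696, -0.2206, 0.2005]
tool_rot: [[0.987, 0.162, -0.001], [0.162, -0.987, 0.001], [-0.001, -0.001, -1.0]]
ft_force: [0.1, 0.0, 0.2]
grip_width: 0.0854
gripper_force: 0.0
```

```bash
cat >> h.py <<'E'
def wristpts(d,p,R,uv,z):
    M=d["hand_eye"]; Rc=R@M[:3,:3]; c=R@M[:3,3]+p
    uv=np.atleast_2d(uv).astype(float); r=np.c_[uv,np.ones(len(uv))]@np.linalg.inv(d["K"]).T@Rc.T
    return c+r*((z-c[2])/r[:,2])[:,None]
E
python3 - <<'E'
from h import *
from rig import optics
p,R=now(); plan(p,R,[.571,-.22,.032],goalR(9.2))
d=optics.get_image("wrist"); cv2.imwrite("pics/w1.png",d["image"][:,:,::-1]); np.savez("w1.npz",p=p,R=R,**d)
hsv=cv2.cvtColor(d["image"],cv2.COLOR_RGB2HSV)
M=d["hand_eye"];Rc=R@M[:3,:3];c=R@M[:3,3]+p
g=(np.array([.586,-.218,.036])-c)@Rc; uv=(d["K"]@g)[:2]/g[2]; print("expected handle px",uv)
m=(hsv[...,2]<60).astype(np.uint8); k,l,st,ce=cv2.connectedComponentsWithStats(m)
for i in range(1,k):
    if st[i,4]>300:
        ys,xs=np.where(l==i); r=cv2.minAreaRect(np.c_[xs,ys].astype(np.float32)); print(st[i],ce[i],r, wristpts(d,p,R,cv2.boxPoints(r),.036)[:,:2].tolist())
E
```

```text
t 4.225 p [ 0.57  -0.221  0.2  ] f [0.065 0.047 0.236] w 0.08543260655986157 q [-32.264  30.34   69.364   0.011  80.361  48.42 ]
shift [ 0.002 -0.     0.169] turn [-0.001  0.001  0.002] screw shift [ 0.002 -0.     0.169]
expected handle px [257.408 163.557]
[ 453    0   59   39 1113] [473.341  21.208] ((477.1944274902344, 22.967077255249023), (64.42070007324219, 32.58576202392578), 35.39479446411133) [[0.7293893615885922, -0.34580331382123786], [0.7498035064622527, -0.3542215026606913], [0.7313744275873626, -0.40615905405862907], [0.7098593185913119, -0.3986906172844121]]
[422 135  68  47 734] [455.981 156.553] ((455.67681884765625, 155.40853881835938), (64.38158416748047, 47.26469421386719), 6.340191841125488) [[0.5999959732222104, -0.3715806789736339], [0.6424387139350587, -0.3623361158142704], [0.6457915958426071, -0.4213719288490454], [0.6032236773443402, -0.43344100623233806]]
[ 411  152   70  112 2550] [440.996 225.725] ((446.81671142578125, 209.37127685546875), (66.69406127929688, 110.96566772460938), 3.6522228717803955) [[0.509442148749432, -0.38986279107066213], [0.6206894059600597, -0.3608764397356608], [0.6269035725572935, -0.4225864502208919], [0.5159454619562927, -0.45912396282786455]]
[    0   250   512   134 29063] [270.605 343.134] ((255.5, 316.5), (133.0, 511.0), 90.0) [[0.45502344806127715, 0.02575789734518069], [0.5400716943360206, -0.4863179753583464], [0.37487279381142075, -0.5569492759695178], [0.27498144209961073, 0.03988964872699258]]
```

View pics/w1.png

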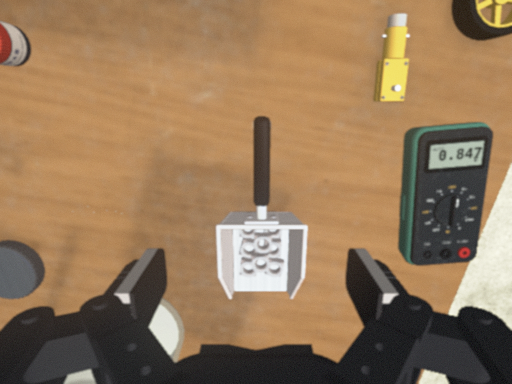

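The wrist view shows the scoop handle running from (262,118) to (261,205), lined up with the tool to about 2 mm. Seven or more nuts are visible in the pan at (262,252). I'll go down, grip and lift a little.

Request:
send_rows(deltas=[[[0.002, 0.002, 0.03, 0, 0, 0, 0.3], [0, 0, 0.03, 0, 0, 0, 0.3], [0, 0, 0.03, 0, 0, 0, 0.3], [0, 0, 0.03, 0, 0, 0, 0.3], [0, 0, 0.03, 0, 0, 0, 0.3], [0, 0, 0.0185, 0, 0, 0, 0.3], [0, 0, 0, 0, 0, 0, 0.3], [0, 0, 0, 0, 0, 0, -1], [0, 0, 0, 0, 0, 0, -1], [0, 0, 0, 0, 0, 0, -1], [0, 0, 0, 0, 0, 0, -1], [0, 0, 0, 0, 0, 0, -1]]], squeeze=100)

```text
time_s: 5.78
position: [0.5727, -0.2229, 0.0335]
tool_rot: [[0.987, 0.16, 0.002], [0.16, -0.987, -0.001], [0.002, 0.001, -1.0]]
ft_force: [0.3, 0.5, 5.8]
grip_width: 0.0145
gripper_force: 97.3
```

Request:
send_rows(deltas=[[[0, 0, 0, 0, 0, 0, -1], [0, 0, -0.01, 0, 0, 0, -1], [0, 0, -0.02, 0, 0, 0, -1], [0, 0, -0.02, 0, 0, 0, -1], [0, 0, -0.02, 0, 0, 0, -1], [0, 0, 0, 0, 0, 0, -1]]])

```text
time_s: 6.52
position: [0.5727, -0.2229, 0.1038]
tool_rot: [[0.987, 0.16, 0.003], [0.16, -0.987, -0.001], [0.002, 0.002, -1.0]]
ft_force: [-0.3, -0.7, -3.6]
grip_width: 0.0142
gripper_force: 97.5
```

Run:
```python
from h import *
from rig import optics
p,R=now()
d=optics.get_image("scene"); np.savez("s1.npz",**d)
u,v=proj(d,[p])[0].astype(int); print(u,v)
cv2.imwrite("pics/s1.png",cv2.resize(d["image"][180:340,250:460],None,fx=3,fy=3)[:,:,::-1])
```

```text
t 6.525 p [ 0.573 -0.223  0.104] f [-0.298 -0.661 -3.551] w 0.014205273390895876 q [-32.295  36.111  76.054   0.01   67.665  48.516]
365 231
```

View pics/s1.png

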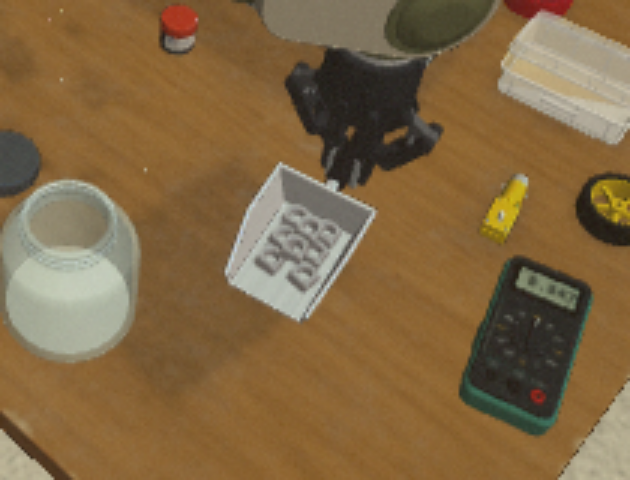

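Run:
```python
from h import *
p,R=now(); q=p+[0,0,.156]
a=np.radians(-20); dr=np.array([np.cos(a),np.sin(a),0]); F=np.array([.470,.246,0])
g=F+dr*.1715; g[2]=.26; print(g)
plan(q,R,g,goalR(-20))
n=np.array([-.1465,0,.0335]); P,T=g,goalR(-20)
for tilt,nz,off in[(12,.175,.025),(45,.157,.022),(65,.16,.02)]:
    T1=goalR(-20,tilt); N=F+dr*off; N[2]=nz; P1=N-T1@n; print(tilt,P1); plan(P,T,P1,T1); P,T=P1,T1
```

```text
t 6.575 p [ 0.572 -0.223  0.103] f [ 0.557  0.158 -3.545] w 0.014188852642366283 q [-32.298  36.192  76.138   0.007  67.635  48.516]
[0.631 0.187 0.26 ]
shift [ 0.124 -0.395 -0.002] turn [ 0.    -0.001  0.509] screw shift [ 0.02  -0.418 -0.002]
12 [0.622 0.191 0.238]
shift [-0.01   0.     0.022] turn [0.    0.209 0.   ] screw shift [-0.012  0.     0.021]
45 [0.566 0.211 0.284]
shift [-0.049 -0.    -0.057] turn [-0.     0.576 -0.   ] screw shift [-0.031 -0.    -0.07 ]
65 [0.518 0.228 0.307]
shift [-0.02   0.    -0.052] turn [0.    0.349 0.   ] screw shift [-0.01   0.    -0.054]
```

Request:
send_rows(deltas=[[[0, 0, -0.01, 0, 0, 0, -1], [0, 0, -0.022, 0, 0, 0, -1], [0, 0, -0.031, 0, 0, 0, -1], [0, 0, -0.031, 0, 0, 0, -1], [0, 0, -0.031, 0, 0, 0, -1], [0, 0, -0.021, 0, 0, 0, -1], [0, 0, -0.01, 0, 0, 0, -1], [0.0005, -0.0116, 0, 0, 0, 0.0141, -1], [0.0011, -0.0232, 0, 0, 0, 0.0283, -1], [0.0011, -0.0232, 0, 0, 0, 0.0283, -1], [0.0011, -0.0232, 0, 0, 0, 0.0283, -1], [0.0011, -0.0232, 0, 0, 0, 0.0283, -1]]])

```text
time_s: 8.07
position: [0.565, -0.1169, 0.257]
tool_rot: [[0.999, 0.032, -0.002], [0.032, -0.999, 0.001], [-0.002, -0.001, -1.0]]
ft_force: [0.3, 0.4, -2.7]
grip_width: 0.0144
gripper_force: 97.6
```

Request:
send_rows(deltas=[[[0.0011, -0.0232, 0, 0, 0, 0.0283, -1], [0.0011, -0.0232, 0, 0, 0, 0.0283, -1], [0.0011, -0.0232, 0, 0, 0, 0.0283, -1], [0.0011, -0.0232, 0, 0, 0, 0.0283, -1], [0.0011, -0.0232, 0, 0, 0, 0.0283, -1], [0.0011, -0.0232, 0, 0, 0, 0.0283, -1], [0.0011, -0.0232, 0, 0, 0, 0.0283, -1], [0.0011, -0.0232, 0, 0, 0, 0.0283, -1], [0.0011, -0.0232, 0, 0, 0, 0.0283, -1], [0.0011, -0.0232, 0, 0, 0, 0.0283, -1], [0.0011, -0.0232, 0, 0, 0, 0.0283, -1], [0.0011, -0.0232, 0, 0, 0, 0.0283, -1]]])

```text
time_s: 9.57
position: [0.612, 0.1562, 0.2569]
tool_rot: [[0.953, -0.303, -0.003], [-0.303, -0.953, -0.0], [-0.002, 0.001, -1.0]]
ft_force: [-0.1, -0.2, -2.7]
grip_width: 0.014
gripper_force: 97.5
```

Request:
send_rows(deltas=[[[0.0011, -0.0232, 0, 0, 0, 0.0283, -1], [0.0005, -0.0116, 0, 0, 0, 0.0141, -1], [0, 0, 0, 0, 0, 0, -1], [0, 0, 0, 0, 0, 0, -1]]])

```text
time_s: 10.07
position: [0.6247, 0.1869, 0.2581]
tool_rot: [[0.94, -0.342, -0.001], [-0.342, -0.94, -0.0], [-0.0, 0.001, -1.0]]
ft_force: [0.1, -0.7, -2.8]
grip_width: 0.014
gripper_force: 97.6
```

Run:
```python
from h import *
from rig import optics
p,R=now(); print(R)
n=np.array([-.1465,0,.0335]); print("nose",p+R@n)
d=optics.get_image("top"); cv2.imwrite("pics/t2.png",cv2.resize(d["image"][130:280,100:300],None,fx=3,fy=3)[:,:,::-1]); np.savez("t2.npz",**d)
a=np.radians(-20); dr=np.array([np.cos(a),np.sin(a),0]); F=np.array([.470,.246,0])
T1=goalR(-20,12); N=F+dr*.025; N[2]=.172; plan(p,R,N-T1@n,T1)
```

```text
t 10.075 p [0.625 0.187 0.258] f [ 0.1   -0.658 -2.751] w 0.013983889981659522 q [  6.279  32.42   55.94   -0.02   91.68  116.291]
[[ 0.94  -0.342 -0.001]
 [-0.342 -0.94  -0.   ]
 [-0.     0.001 -1.   ]]
nose [0.487 0.237 0.225]
shift [-0.004 -0.003  0.023] turn [ 0.001  0.21  -0.   ] screw shift [-0.007 -0.003  0.022]
```

View pics/t2.png

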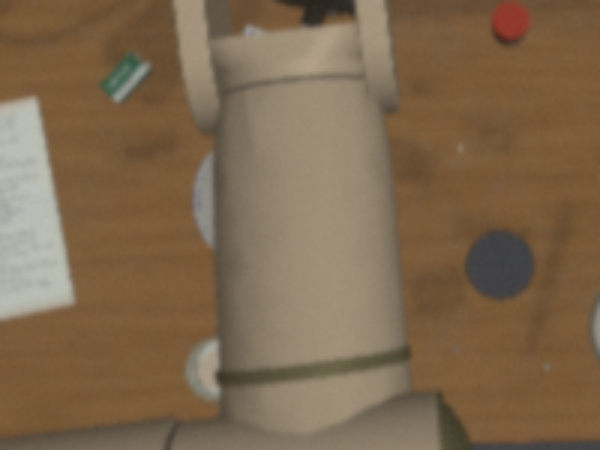

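Request:
send_rows(deltas=[[[-0.0018, -0.0008, 0.0055, 0, 0.0525, 0, -1], [-0.0018, -0.0008, 0.0055, 0, 0.0525, 0, -1], [-0.0018, -0.0008, 0.0055, 0, 0.0525, 0, -1], [-0.0018, -0.0008, 0.0055, 0, 0.0525, 0, -1], [0, 0, 0, 0, 0, 0, -1]]])

```text
time_s: 10.75
position: [0.6201, 0.192, 0.2357]
tool_rot: [[0.919, -0.342, 0.194], [-0.334, -0.94, -0.071], [0.207, 0.001, -0.978]]
ft_force: [-0.4, 0.7, -3.2]
grip_width: 0.0146
gripper_force: 97.6
```

Request:
send_rows(deltas=[[[-0.0026, 0, -0.006, 0, 0.048, 0, -1], [-0.0026, 0, -0.006, 0, 0.048, 0, -1], [-0.0026, 0, -0.006, 0, 0.048, 0, -1], [-0.0026, 0, -0.006, 0, 0.048, 0, -1], [-0.0026, 0, -0.006, 0, 0.048, 0, -1], [-0.0026, 0, -0.006, 0, 0.048, 0, -1], [-0.0026, 0, -0.006, 0, 0.048, 0, -1], [-0.0026, 0, -0.006, 0, 0.048, 0, -1], [-0.0026, 0, -0.006, 0, 0.048, 0, -1], [-0.0026, 0, -0.006, 0, 0.048, 0, -1], [-0.0026, 0, -0.006, 0, 0.048, 0, -1], [-0.0026, 0, -0.006, 0, 0.048, 0, -1]]])

```text
time_s: 12.25
position: [0.5649, 0.2122, 0.2859]
tool_rot: [[0.662, -0.344, 0.666], [-0.243, -0.939, -0.243], [0.709, -0.0, -0.706]]
ft_force: [0.2, 0.1, -1.4]
grip_width: 0.0142
gripper_force: 97.9
```

Run:
```python
from h import *
from rig import optics
p,R=now(); print(R)
n=np.array([-.1465,0,.0335]); print("nose",p+R@n)
d=optics.get_image("scene"); a=d["image"][80:230,140:300]; cv2.imwrite("pics/s3.png",cv2.resize(a,None,fx=4,fy=4,interpolation=2)[:,:,::-1])
```

```text
t 12.25 p [0.565 0.212 0.286] f [ 0.164  0.095 -1.431] w 0.014194820426141471 q [ 19.373  17.845  87.365 -39.975  44.52  151.056]
[[ 0.662 -0.344  0.666]
 [-0.243 -0.939 -0.243]
 [ 0.709 -0.    -0.706]]
nose [0.49  0.24  0.158]
```

View pics/s3.png

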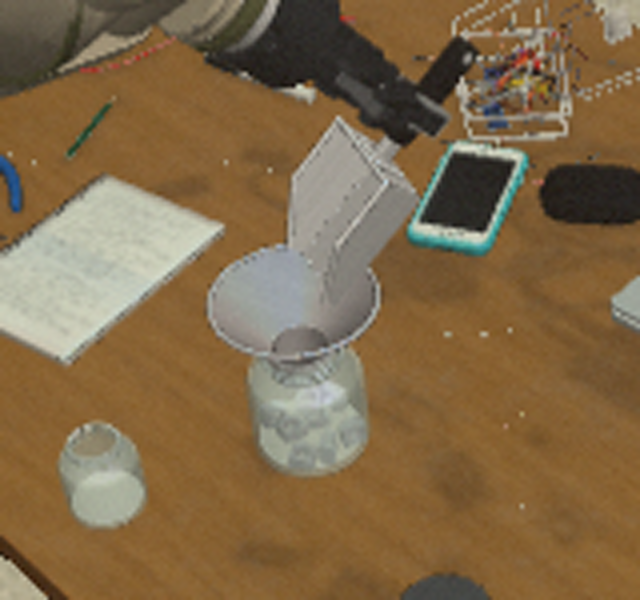

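The scoop looks empty (weight reading down to 1.4 N, matching the bare scoop), and the nuts show in the jar at crop (305,430). I'll lift, level the scoop and go back to its old spot.

Run:
```python
from h import *
p,R=now()
q=p+[0.0,0,.05]; plan(p,R,q,R)
g=[.625,.187,.28]; plan(q,R,g,goalR(-20))
plan(np.array(g),goalR(-20),[.5727,-.2229,.28],goalR(9.2))
```

```text
t 12.3 p [0.564 0.213 0.286] f [-1.242  0.645 -1.67 ] w 0.01435750532218881 q [ 19.46   17.801  87.515 -40.141  44.458 151.235]
shift [ 0.035  0.    -0.035] turn [0. 0. 0.] screw shift [ 0.035  0.    -0.035]
shift [0.007 0.003 0.086] turn [ 0.001 -0.788 -0.001] screw shift [0.041 0.003 0.079]
shift [0.091 0.403 0.   ] turn [ 0.    0.   -0.51] screw shift [-0.014  0.417  0.   ]
```

Request:
send_rows(deltas=[[[0.0117, 0, -0.0117, 0, 0, 0, -1], [0.0117, 0, -0.0117, 0, 0, 0, -1], [0.0117, 0, -0.0117, 0, 0, 0, -1], [0.0068, 0.0005, 0.0132, 0, -0.131, 0, -1], [0.0068, 0.0005, 0.0132, 0, -0.131, 0, -1], [0.0068, 0.0005, 0.0132, 0, -0.131, 0, -1], [0.0068, 0.0005, 0.0132, 0, -0.131, 0, -1], [0.0068, 0.0005, 0.0132, 0, -0.131, 0, -1], [0.0068, 0.0005, 0.0132, 0, -0.131, 0, -1], [0, 0, 0, 0, 0, 0, -1]]])

```text
time_s: 13.55
position: [0.6307, 0.1849, 0.2816]
tool_rot: [[0.939, -0.343, -0.001], [-0.343, -0.939, -0.0], [-0.001, 0.001, -1.0]]
ft_force: [0.4, -0.2, -1.1]
grip_width: 0.0144
gripper_force: 97.8
```

Request:
send_rows(deltas=[[[-0.0012, 0.0348, 0, 0, 0, -0.0425, -1], [-0.0012, 0.0348, 0, 0, 0, -0.0425, -1], [-0.0012, 0.0348, 0, 0, 0, -0.0425, -1], [-0.0012, 0.0348, 0, 0, 0, -0.0425, -1], [-0.0012, 0.0348, 0, 0, 0, -0.0425, -1], [-0.0012, 0.0348, 0, 0, 0, -0.0425, -1], [-0.0012, 0.0348, 0, 0, 0, -0.0425, -1], [-0.0012, 0.0348, 0, 0, 0, -0.0425, -1], [-0.0012, 0.0348, 0, 0, 0, -0.0425, -1], [-0.0012, 0.0348, 0, 0, 0, -0.0425, -1], [-0.0012, 0.0348, 0, 0, 0, -0.0425, -1], [-0.0012, 0.0348, 0, 0, 0, -0.0425, -1]]])

```text
time_s: 15.05
position: [0.5675, -0.223, 0.2846]
tool_rot: [[0.987, 0.163, 0.003], [0.163, -0.987, -0.003], [0.003, 0.003, -1.0]]
ft_force: [0.2, 0.1, -1.5]
grip_width: 0.0147
gripper_force: 97.8
```

Request:
send_rows(deltas=[[[0, 0, 0, 0, 0, 0, -1], [0, 0, 0, 0, 0, 0, -1]]])

```text
time_s: 15.3
position: [0.5676, -0.2216, 0.2839]
tool_rot: [[0.987, 0.161, 0.002], [0.161, -0.987, -0.001], [0.002, 0.001, -1.0]]
ft_force: [0.5, -0.4, -1.6]
grip_width: 0.0144
gripper_force: 98.0
```

Run:
```python
from h import *
from rig import optics
p,R=now(); print(R); plan(p,R,[.5727,-.2229,.036],goalR(9.2))
a=[]
for n,(u0,u1,v0,v1) in(("scene",(180,255,120,210)),("top",(150,225,155,245))):
    d=optics.get_image(n); np.savez(n+"4.npz",**d); a.append(cv2.resize(d["image"][v0:v1,u0:u1],None,fx=5,fy=5,interpolation=2))
cv2.imwrite("pics/s4.png",np.hstack(a)[:,:,::-1])
```

```text
t 15.3 p [ 0.568 -0.222  0.284] f [ 0.519 -0.365 -1.606] w 0.014406642890099235 q [-32.449  26.976  61.29   -0.004  91.613  48.29 ]
[[ 0.987  0.161  0.002]
 [ 0.161 -0.987 -0.001]
 [ 0.002  0.001 -1.   ]]
shift [0.004 0.002 0.248] turn [ 0.002 -0.002  0.001] screw shift [0.005 0.002 0.248]
```

View pics/s4.png

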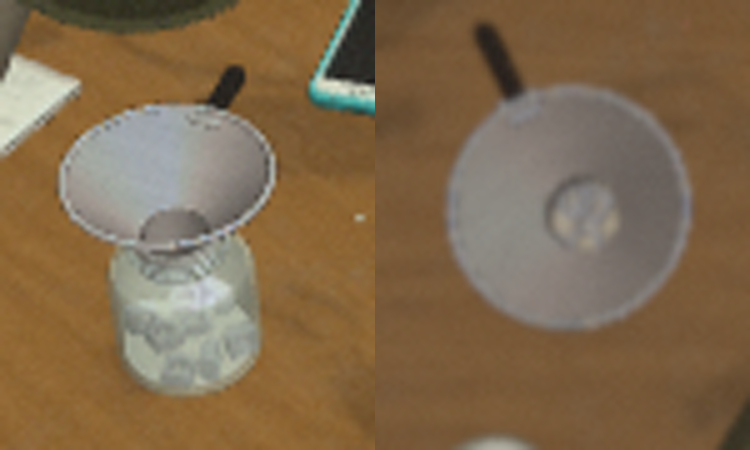

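Request:
send_rows(deltas=[[[0.004, 0.002, 0.0305, 0, 0, 0, -1], [0, 0, 0.0305, 0, 0, 0, -1], [0, 0, 0.0305, 0, 0, 0, -1], [0, 0, 0.0305, 0, 0, 0, -1], [0, 0, 0.0305, 0, 0, 0, -1], [0, 0, 0.0305, 0, 0, 0, -1], [0, 0, 0.0305, 0, 0, 0, -1], [0, 0, 0.025, 0, 0, 0, -1], [0, 0, 0.009, 0, 0, 0, -1], [0, 0, 0.001, 0, 0, 0, -1], [0, 0, 0, 0, 0, 0, -1], [0, 0, 0, 0, 0, 0, 0.3]]])

```text
time_s: 16.9
position: [0.5723, -0.2242, 0.0356]
tool_rot: [[0.987, 0.16, 0.002], [0.16, -0.987, -0.001], [0.001, 0.001, -1.0]]
ft_force: [-0.8, 0.1, -0.3]
grip_width: 0.0315
gripper_force: 0.0
```

Request:
send_rows(deltas=[[[0, 0, 0, 0, 0, 0, 0.3], [0, 0, 0, 0, 0, 0, 0.5], [0, 0, 0, 0, 0, 0, 0.5], [0, 0, -0.02, 0, 0, 0, 0.5], [0, 0, -0.04, 0, 0, 0, 0.5], [0, 0, -0.05, 0, 0, 0, 0.5], [0, 0, -0.05, 0, 0, 0, 0.5], [0, 0, -0.05, 0, 0, 0, 0.5], [0, 0, -0.03, 0, 0, 0, 0.5]]])

```text
time_s: 18.02
position: [0.572, -0.224, 0.2774]
tool_rot: [[0.987, 0.16, 0.003], [0.16, -0.987, -0.002], [0.002, 0.002, -1.0]]
ft_force: [0.0, -0.5, -0.2]
grip_width: 0.0641
gripper_force: 0.0
```

Run:
```python
from h import *
p,R=now(); print(R)
d=dict(np.load("top4.npz")); C=cloud(d)
print((C[192:204,186:200,2]*1000).round().astype(int))
d0=dict(np.load("top0.npz")); print((cloud(d0)[192:204,186:200,2]*1000).round().astype(int))
```

```text
t 18.025 p [ 0.572 -0.224  0.277] f [ 0.004 -0.538 -0.19 ] w 0.06411640404772687 q [-32.413  27.673  61.171  -0.001  90.968  48.361]
[[ 0.987  0.16   0.003]
 [ 0.16  -0.987 -0.002]
 [ 0.002  0.002 -1.   ]]
[[  93   86   71   24   28   30   15   12   18    5    7  106  106  107]
 [  87   77   32   21    5   28   27   17   17   18    8    3  103  106]
 [  77   27   20    7    6   19   23   33   19   16   17   18  105  105]
 [  29 1212   16    4   17   18   25   28   25    8   19   17    8  102]
 [   8   25   29   17   23   17   27   25    6   20   22    9    6  105]
 [   7    3   25   30   27   31   27    5   16   15   15    6    8  104]
 [   9    9    3   27   25   27   18   18   11   22    5    7    0  108]
 [   5   10    7   10   28    6    7    5   18    8    3    5   10  109]
 [   8    4    6    8   14   17 1212   17    1    5    7    6  104  106]
 [  72   22    3   21   18   12   11   15   17   16    7    5  105  108]
 [  89   24   22   15   16    8    6    4   21   16    7  100  103  110]
 [ 103   91   16   18    7    5    7    7   16   15  105  104  109  108]]
[[ 96  85   5   7   6   7   8   8   7   4   5 103 106 104]
 [ 83   5   4   4   3   3   8   5   4   9   6   4 101 108]
 [ 79   7   5   9   1   8   7   7  10   6   6   5 107 103]
 [  6   1   9   8   6   5   5   3   6   2   6   4   8 105]
 [  9   6   6   5   6   6   6   3  10   5   6   9   9 106]
 [ 12   4   5   3   5   8   9   3   6   5   7  10   2 104]
 [  6   8   5   6   7   3   7   7   7  10   9   5   6 102]
 [  6   7   5   3   5   5  11   5   2   9   5   5   4 105]
 [  2   2   1   9   3   4   5   8   6   0   7   9 105 104]
 [ 81   6   7   6  10   0  10   6   7   2   5  98 105 107]
 [103   4   3   5   7   4   2   6   9   3   8 104 107 110]
 [102 103  76  10   4   6   5   1   3  98 105 105 107 109]]
```

Depth through the throat reads 0–33 mm, so nothing hangs up: all the nuts are in the jar. Next is the funnel handle.

Run:
```python
from h import *
p,R=now(); plan(p,R,[.5487,.2854,.25],goalR(26.6))
```

```text
t 18.025 p [ 0.572 -0.224  0.277] f [ 0.004 -0.538 -0.19 ] w 0.06411640404772687 q [-32.413  27.673  61.171  -0.001  90.968  48.361]
shift [ 0.059 -0.507  0.026] turn [ 0.003 -0.002 -0.303] screw shift [ 0.135 -0.494  0.027]
```

Request:
send_rows(deltas=[[[0.0113, -0.0412, 0.0022, 0, 0, -0.0253, 0.5], [0.0113, -0.0412, 0.0022, 0, 0, -0.0253, 0.5], [0.0113, -0.0412, 0.0022, 0, 0, -0.0253, 0.5], [0.0113, -0.0412, 0.0022, 0, 0, -0.0253, 0.5], [0.0113, -0.0412, 0.0022, 0, 0, -0.0253, 0.5], [0.0113, -0.0412, 0.0022, 0, 0, -0.0253, 0.5], [0.0113, -0.0412, 0.0022, 0, 0, -0.0253, 0.5], [0.0113, -0.0412, 0.0022, 0, 0, -0.0253, 0.5], [0.0113, -0.0412, 0.0022, 0, 0, -0.0253, 0.5], [0.0113, -0.0412, 0.0022, 0, 0, -0.0253, 0.5], [0.0113, -0.0412, 0.0022, 0, 0, -0.0253, 0.5], [0.0113, -0.0412, 0.0022, 0, 0, -0.0253, 0.5]]])

```text
time_s: 19.52
position: [0.555, 0.2878, 0.248]
tool_rot: [[0.894, 0.449, -0.0], [0.449, -0.894, -0.0], [-0.0, 0.0, -1.0]]
ft_force: [-0.2, -0.6, 0.0]
grip_width: 0.0641
gripper_force: 0.0
```

Request:
send_rows(deltas=[[[0, 0, 0, 0, 0, 0, 0.5], [0, 0, 0, 0, 0, 0, 0.5]]])

```text
time_s: 19.77
position: [0.5554, 0.286, 0.248]
tool_rot: [[0.894, 0.448, -0.0], [0.448, -0.894, -0.0], [-0.0, 0.0, -1.0]]
ft_force: [0.2, 0.0, -0.6]
grip_width: 0.064
gripper_force: 0.0
```

Run:
```python
from h import *
from rig import optics
p,R=now(); print(R); plan(p,R,[.5487,.2854,.147],goalR(26.6))
d=optics.get_image("wrist"); cv2.imwrite("pics/w5.png",d["image"][:,:,::-1]); np.savez("w5.npz",p=p,R=R,**d)
M=d["hand_eye"];Rc=R@M[:3,:3];c=R@M[:3,3]+p
for P in([.470,.246,.147],[.5487,.2854,.147],[.5684,.2953,.147]):
    g=(np.array(P)-c)@Rc; print("px",(d["K"]@g)[:2]/g[2])
m=(d["image"].max(2)<60).astype(np.uint8); m[250:]=0; k,l,st,ce=cv2.connectedComponentsWithStats(m)
for i in range(1,k):
    if st[i,4]>300:
        ys,xs=np.where(l==i); r=cv2.minAreaRect(np.c_[xs,ys].astype(np.float32)); print(st[i],r,wristpts(d,p,R,cv2.boxPoints(r),.147)[:,:2].tolist())
```

```text
t 19.775 p [0.555 0.286 0.248] f [ 0.194  0.029 -0.557] w 0.06395625757911295 q [16.412 29.789 62.298 -0.02  87.929 79.809]
[[ 0.894  0.448 -0.   ]
 [ 0.448 -0.894 -0.   ]
 [-0.     0.    -1.   ]]
shift [-0.006 -0.003  0.101] turn [0. 0. 0.] screw shift [-0.006 -0.003  0.101]
px [254.254 309.281]
px [254.21  211.002]
px [254.152 182.838]
[469 175  27  28 358] ((479.80267333984375, 185.20950317382812), (18.497127532958984, 29.17660140991211), 29.24882698059082) [[0.6312139445954188, 0.15211735013833244], [0.6513392079997989, 0.15501083975975846], [0.6512527722349931, 0.14017776483075015], [0.630941362691203, 0.13687435307772644]]
```

View pics/w5.png

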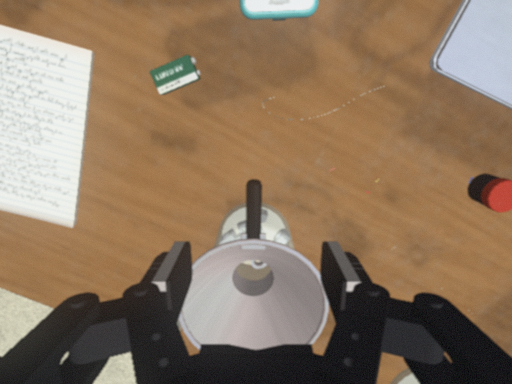

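The handle is at pixels (254,181)–(254,238), as predicted. I'll go down, grip it and lift straight up.

Request:
send_rows(deltas=[[[-0.006, -0.003, 0.025, 0, 0, 0, -0.2], [0, 0, 0.025, 0, 0, 0, -0.2], [0, 0, 0.025, 0, 0, 0, -0.2], [0, 0, 0.02, 0, 0, 0, -0.2], [0, 0, 0.006, 0, 0, 0, -0.2], [0, 0, 0, 0, 0, 0, -0.4], [0, 0, 0, 0, 0, 0, -0.55], [0, 0, 0, 0, 0, 0, -0.65], [0, 0, 0, 0, 0, 0, -0.75], [0, 0, 0, 0, 0, 0, -1], [0, 0, 0, 0, 0, 0, -1], [0, 0, 0, 0, 0, 0, -1]]], squeeze=70)

```text
time_s: 21.32
position: [0.549, 0.2866, 0.1475]
tool_rot: [[0.894, 0.448, 0.001], [0.448, -0.894, 0.0], [0.001, 0.0, -1.0]]
ft_force: [2.5, 0.3, 3.3]
grip_width: 0.0107
gripper_force: 68.9
```

Request:
send_rows(deltas=[[[0, 0, -0.005, 0, 0, 0, -1], [0, 0, -0.01, 0, 0, 0, -1], [0, 0, -0.01, 0, 0, 0, -1], [0, 0, -0.015, 0, 0, 0, -1], [0, 0, -0.02, 0, 0, 0, -1], [0, 0, -0.02, 0, 0, 0, -1], [0, 0, -0.02, 0, 0, 0, -1], [0, 0, 0, 0, 0, 0, -1]]])

```text
time_s: 22.32
position: [0.5489, 0.2867, 0.2492]
tool_rot: [[0.894, 0.448, 0.003], [0.448, -0.894, 0.001], [0.004, 0.001, -1.0]]
ft_force: [-0.5, -0.2, -1.9]
grip_width: 0.0105
gripper_force: 68.4
```

Run:
```python
from h import *
from rig import optics
p,R=now(); plan(p,R,[.6087,.1394,p[2]],goalR(26.6))
d=optics.get_image("scene"); np.savez("s6.npz",**d)
cv2.imwrite("pics/s6.png",cv2.resize(d["image"][70:230,140:300],None,fx=3.7,fy=3.7,interpolation=2)[:,:,::-1])
```

```text
t 22.325 p [0.549 0.287 0.249] f [-0.47  -0.234 -1.885] w 0.01053351798051281 q [16.635 29.084 63.353  0.005 87.358 80.01 ]
shift [-0.013  0.158  0.   ] turn [ 0.001 -0.004  0.   ] screw shift [-0.013  0.158  0.   ]
```

View pics/s6.png

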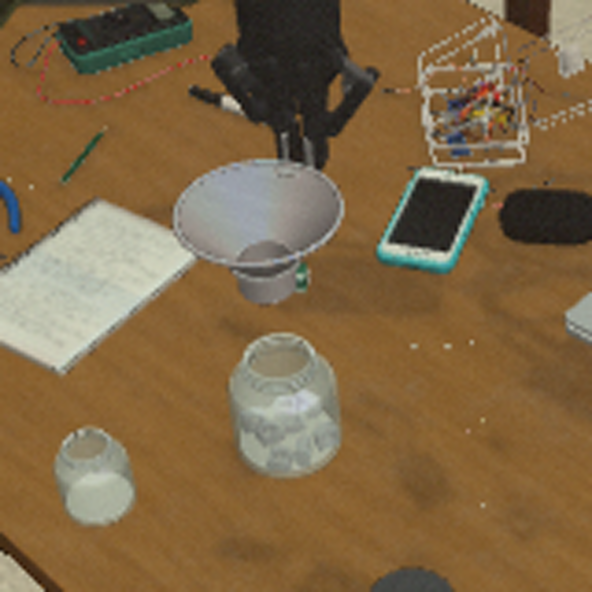

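The funnel is free of the jar and level, and the jar stands at (285,405) with the nuts in it. I'll move the funnel right and set it down.

Request:
send_rows(deltas=[[[-0.0016, 0.0198, 0, 0, 0, 0, -1], [-0.0016, 0.0198, 0, 0, 0, 0, -1], [-0.0016, 0.0198, 0, 0, 0, 0, -1], [-0.0016, 0.0198, 0, 0, 0, 0, -1], [-0.0016, 0.0198, 0, 0, 0, 0, -1], [-0.0016, 0.0198, 0, 0, 0, 0, -1], [-0.0016, 0.0198, 0, 0, 0, 0, -1], [-0.0016, 0.0198, 0, 0, 0, 0, -1], [0, 0, 0, 0, 0, 0, -1]]])

```text
time_s: 23.5
position: [0.6087, 0.1376, 0.2469]
tool_rot: [[0.895, 0.446, -0.0], [0.446, -0.895, -0.0], [-0.0, -0.0, -1.0]]
ft_force: [-0.4, 0.0, -1.2]
grip_width: 0.0107
gripper_force: 68.4
```

Request:
send_rows(deltas=[[[0, 0, 0.03, 0, 0, 0, -1], [0, 0, 0.03, 0, 0, 0, -1], [0, 0, 0.03, 0, 0, 0, -1], [0, 0, 0.03, 0, 0, 0, -1], [0, 0, 0.03, 0, 0, 0, -1], [0, 0, 0.015, 0, 0, 0, -1], [0, 0, 0.006, 0, 0, 0, -1], [0, 0, 0.003, 0, 0, 0, -1], [0, 0, 0, 0, 0, 0, -1]]])

```text
time_s: 24.62
position: [0.6086, 0.1392, 0.074]
tool_rot: [[0.894, 0.448, 0.001], [0.448, -0.894, 0.0], [0.001, 0.001, -1.0]]
ft_force: [0.4, 0.7, 0.2]
grip_width: 0.0103
gripper_force: 68.6
```

Weight is just coming off, so it is 1–2 mm above the table or touching it. I'll lower slightly more, release and rise.

Request:
send_rows(deltas=[[[0, 0, 0.001, 0, 0, 0, -1], [0, 0, 0, 0, 0, 0, -0.6], [0, 0, 0, 0, 0, 0, -0.3], [0, 0, 0, 0, 0, 0, -0.1], [0, 0, 0, 0, 0, 0, -0.1], [0, 0, -0.02, 0, 0, 0, -0.1], [0, 0, -0.04, 0, 0, 0, -0.1], [0, 0, -0.05, 0, 0, 0, -0.1], [0, 0, -0.05, 0, 0, 0, -0.1], [0, 0, -0.05, 0, 0, 0, -0.1], [0, 0, 0, 0, 0, 0, -0.1], [0, 0, 0, 0, 0, 0, -0.1]]])

```text
time_s: 26.12
position: [0.6079, 0.1391, 0.2811]
tool_rot: [[0.894, 0.448, -0.002], [0.448, -0.894, -0.0], [-0.001, -0.001, -1.0]]
ft_force: [-0.3, -0.2, -0.5]
grip_width: 0.0386
gripper_force: 0.0
```

Run:
```python
from h import *
from rig import optics
p,R=now()
d=optics.get_image("scene"); np.savez("s7.npz",**d)
cv2.imwrite("pics/s7.png",cv2.resize(d["image"][90:320,140:400],None,fx=2.6,fy=2.6,interpolation=2)[:,:,::-1])
```

```text
t 26.125 p [0.608 0.139 0.281] f [-0.252 -0.225 -0.508] w 0.03864992276957554 q [ 2.027 28.684 58.822 -0.002 92.582 65.407]
```

View pics/s7.png

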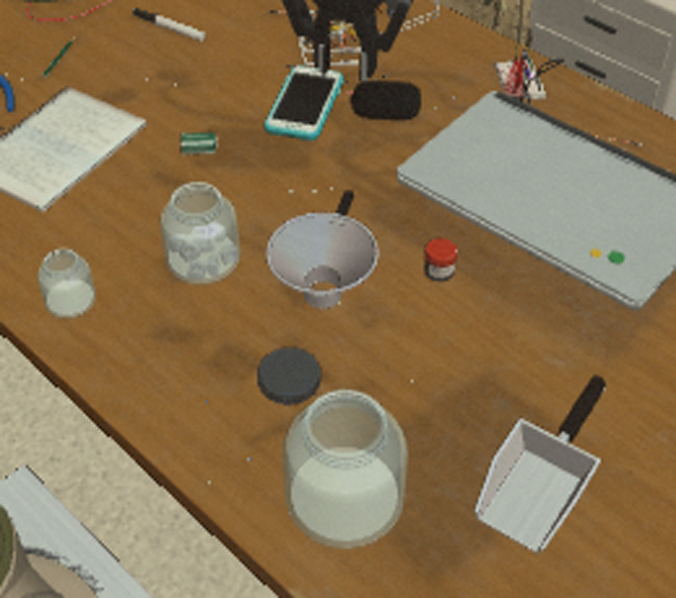

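The picture shows the jar upright at (200,235) with the nuts inside, the funnel standing at (322,260) and the empty scoop flat at (540,485). The cap, pot and battery look untouched and the gripper is clear, so I'm handing in.

```bash
python3 -c "
from rig import env; print(env.close_job())"
```

```text
the job is handed in; nothing more can be done
None
```

I handed the job in at about 26 s of the 72 s: the nuts went through the funnel into the upright jar without hanging up, and the empty scoop and the funnel are on the table. I didn't count all eight in the jar: I'm going by the scoop's empty weight, the clear funnel throat and no stray nuts in view, and the hand-in gave no verdict.

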